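# Clamp a watch case ring in the keyed case vise

### The job

Lift the square key out of its wooden block, feel it gently into the recessed square socket of the case vise until it is well down, and turn it clockwise until the jaw holds the watch case ring firmly - snug, but not hard enough to mark the ring. Then draw the key out and stand it upright in its hole in the block again, all the way down, and leave the other things on the bench where they are.

Things in the scene. Friction and masses are not known exactly. Their poses are not given: they have to be found in the camera images.
- square_key: Loose steel key, 67 mm long, 60 g; origin at the centre of its lower end, z up along it. Square shank 12 x 12 mm, 17 mm long, sides parallel to the key's x and y, lowest 3 mm tapered to 8 x 8; flange 27 mm across at 17 to 21 mm; stem 14 mm across to 41 mm; flat wing at 41 to 67 mm, 32 mm wide along x, 10 mm thick along y: hold it there
- key_tip (a point): centre of the lower end of the key's square shank (the key's origin)
- case_vise: Dark steel vise fixed to the bench, base 160 x 78 mm, 10 mm thick; on 2 mm feet; origin at the centre of the base's underside, x along its length towards the V stop, z up. The grey housing (48 x 62 mm, top 42 mm above the origin) at its -x end holds the key socket in a steel spindle; jaw, ring and V stop (up to 46 mm high) lie on its +x side between two rods
- socket_mouth (a point): Middle of the socket's mouth, 2 mm below the housing's top in a round well 30 mm across; z up. The socket is a vertical square hole 13 x 13 mm, 12 mm deep. Its sides stand up to 0.35 rad either way from the vise's x and y (this point does not turn with it): find the angle by eye or by feel. The key enters up to about 0.08 rad off, and has that play for turning
- soft_jaw: Dark pad, 36 mm wide, 20 mm high, on springs (7 N per mm) before the jaw; origin at the foot of its front face. The spindle turned clockwise from above drives it 8 mm per rad to the vise's +x, and stays where left. It resists turning with 0.21 N m while free; once the jaw bites, each 0.1 rad adds 5.6 N on the ring and 0.045 N m. Snug is 8 to 20 N; 25 N marks the ring
- case_ring: Gold-toned watch case ring, 29 mm across, 19 mm high, standing loose on the vise's base between soft jaw and V stop; origin at the centre of its underside. The jaw first pushes it home into the V, then bites: 0.1 to 1.2 rad of turning (plus the key's play), depending on where the stop was set and locked
- key_block: Wooden block fixed to the bench, 48 x 78 mm, 26 mm high, on a 2 mm rubber foot, with one wide and two narrow holes; origin at the centre of the wood's underside
- block_hole (a point): Middle of the mouth of the block's wide hole, in its top face: round, 20 mm across, 21 mm deep. The key stands here, its flange on the block's top, its lower end 17 mm below this point
- oil_stand: black stand of oil pots with three dip oilers, 46 x 86 mm, 78 mm high, loose bystander; origin under its centre
- parts_tin: round tin, 39 mm across, 22 mm high, loose bystander; origin under its centre
- screwdriver: watch screwdriver lying, 92 mm long, loose bystander; origin under its centre
- steel_loupe: steel loupe, 24 mm across, 25 mm high, loose bystander; origin under its centre
- watch_movement: bare watch movement, 26 mm across, 6 mm high, loose bystander; origin under its centre
- strap: half of a leather strap, 79 x 18 mm, loose bystander; origin under its centre

How it is judged:
On the way, in this order (a step that is already met when the one before it is completed fails the run):
1. the key is well down in the vise's socket (z of key_tip in the frame of socket_mouth below -0.008 m and horizontal distance between key_tip and socket_mouth below 0.003 m), for 0.2 s.
2. with the key in the socket, the jaw holds the ring firmly (all of step 1 and contact force between soft_jaw and case_ring between 8 and 20 N), for 0.2 s.
At the end, for the whole second after the job is handed in: The soft jaw presses the case ring with 8 to 20 N, the ring flat on the vise's base; the key stands upright (within 0.1 rad), at rest and fully down in the block's wide hole (lower end at least 15 mm below its mouth) (contact force between soft_jaw and case_ring between 8 and 20 N and horizontal distance between key_tip and block_hole below 0.006 m and z of key_tip in the frame of block_hole below -0.015 m and angle between each of square_key, case_ring's own z axis and vertical below 0.1 rad and linear speed of square_key below 0.02 m/s and z of case_ring in the frame of case_vise below 0.013 m); the robot touches nothing.
It fails at once if the ring squeezed with more than 25 N (contact force between soft_jaw and case_ring above 25 N).
It fails at once if a bystander moved by more than 20 mm (distance of any of oil_stand, parts_tin, screwdriver, steel_loupe, watch_movement, strap from where it was at the start of the episode above 0.02 m).
It fails at once if the key forced against the vise with more than 40 N while it is not yet in the socket (contact force between square_key and case_vise above 40 N and z of key_tip in the frame of socket_mouth above -0.006 m and contact force between soft_jaw and case_ring below 4 N).
It also fails if it takes over 64 s, if anything falls off the work surface, if the arm or the gripper's body presses on something with over 40 N, if the wrist force passes 120 N, or if a joint passes its speed limit or range.

### The arm

A 7-joint arm with a two-finger parallel gripper is mounted at the origin on a cart in front of the work surface, level with it; the furniture and walls round the work are solid. World frame = base frame: x ahead of the robot, y to its left, z up, the work surface at z = 0. Lengths are in m, angles in rad, forces in N, time in s.
With the tool pointing down it reaches from about 0.4 to 0.9 m from the base axis. Payload 5.5 kg.
Tool frame: the origin (TCP) lies between the finger pads; the fingertips stand 19 mm ahead of it and the grasp point (between the pads) is the TCP (tip_reach is the distance from the TCP to the fingertips, in m); z points along the fingers, y is the direction in which the jaws open and shut (so a half turn about z gives the same grasp; the last joint's range is limited). The gripper opens to 85 mm and grips with 20 to 120 N. Pads are 22 mm wide; open, the fingers measure 114 mm over their backs; the gripper's body (76 mm by 85 mm) begins 54 mm behind the grasp point. The pads swing forward as they close: fully open they stand 13 mm farther back than shut.
Start: joints at [-0.84, 0.501, -0.427, 1.55, 0.221, 1.138, -0.21], TCP at [0.293, 0.58, 0.25] pointing down, gripper open.
Joint ranges: [-2.88, 2.88], [-0.31, 2.03], [-1.54, 1.56], [0.2, 2.42], [-1.41, 4.55], [0.19, 2.02], [-2.57, 2.57]. Speed limits (rad/s): [2.57, 2.57, 3.14, 3.14, 3.14, 3.14, 3.14].

### API

Orientations are given as a unit quaternion [w, x, y, z].
In Python, from workcell import * gives the robot as it stands. The module is installed in compiled form; this text tells all that it offers. Calls block until the motion is done:
- move_pose(position, orientation): joint-space move of the TCP to a pose.
- movel(position, max_speed=0.15, frame=None, guard=None): straight line of the TCP; frame=None keeps the orientation; max_speed is the mean speed in m/s. With guard (N) it stops when the force on the tool has changed by that much, and returns True; else False.
- goto_joints(angles): joint-space move.
- release() and gripper_close(effort=None): open the fingers fully, or close them until they stop; effort is the grip in N (None keeps the last).
- sleep(seconds).
- ik(position, orientation): joint angles nearest the present ones, or None.
- sense(): the state.
- capture(name): name is "side" or "top" or "wrist"; returns a dict with "img" (400x640x3 uint8, blue, green, red), "depth" (400x640 float32, m along the optical axis (not along the pixel's ray), 0 where there is no reading), "fx", "fy", "cx", "cy" (pixels), "eye" and "orientation" of the camera in the world. Camera axes: x right, y down, z forward; pixel columns grow to the right and rows downward; lengths in m; the calibration is good to about 2 mm. A picture is of the moment at which its call begins.
A pose or a line that the arm cannot do raises MotionError and nothing moves.
- finish_job(): hands the job in, once; it reports no verdict.
The state is a dict: "t": time; "joint_pos": joint angles; "dq": joint speeds; "joint_torque": joint torques, N m; "tool_pos": TCP position; "tcp_rot": TCP orientation; "ft_force": force on the tool from outside, world axes, zero at the start; "ft_torque": the same for the moment, N m; "opening": finger opening in m.
Only numpy, scipy, OpenCV 4.12 (cv2) and the standard library are available. Lean on these libraries where they do the work, as an engineer would, in place of code of your own. Each camera call takes 0.05 s, during which the arm holds its last target.

## Working session

There is one attempt and no reset: what is moved stays moved. The work goes in short steps, each a Python script; the robot and the scene stay as the last script left them, time stands still between calls to the robot, and variables do not carry over. Pictures are saved under pics/ and viewed, and the job is handed in when it is done.

```bash
mkdir -p pics
cat > h.py <<'E'
from workcell import *
import numpy as np, cv2
from scipy.spatial.transform import Rotation as R
def q2R(q): return R.from_quat([q[1],q[2],q[3],q[0]]).as_matrix()
def cloud(c):
    v,u=np.mgrid[0:400,0:640]; d=c["depth"]
    P=np.stack([(u-c["cx"])/c["fx"]*d,(v-c["cy"])/c["fy"]*d,d],-1)
    return P@q2R(c["orientation"]).T+np.array(c["eye"])
def down(yaw): # tool z down, tool y axis at angle yaw in world
    y=np.array([np.cos(yaw),np.sin(yaw),0]);z=np.array([0,0,-1.]);x=np.cross(y,z)
    q=R.from_matrix(np.stack([x,y,z],1)).as_quat(); return [q[3],q[0],q[1],q[2]]
E
python3 - <<'E'
from h import *
import pickle
s=sense();print(s)
for n in ["top","side","wrist"]:
    c=capture(n);cv2.imwrite(f"pics/{n}0.png",c["img"]);pickle.dump(c,open(n+"0.pkl","wb"))
    print(n,c["eye"],c["orientation"],c["fx"],c["cx"],c["cy"])
E
```

```text
{'t': 0.0, 'joint_pos': array([-0.83982188,  0.50185225, -0.42679482,  1.55146615,  0.22080909,
        1.13829953, -0.21029671]), 'dq': array([ 0.00214055, -0.00102754, -0.00136315,  0.00110899,  0.00056608,
        0.00077584, -0.00013184]), 'joint_torque': array([-4.15244340e-04, -5.69510257e+01, -5.81629962e+00, -2.80934304e+01,
        1.07174183e-02,  1.20778030e-02, -1.33011554e-06]), 'tool_pos': array([0.29282622, 0.57955856, 0.24925016]), 'tcp_rot': array([-2.56383484e-04,  2.31727288e-01,  9.72780293e-01, -9.48654825e-04]), 'ft_force': array([ 0.83545885, -0.18681693, -0.33669793]), 'ft_torque': array([-0.01162113,  0.01232031,  0.02138092]), 'opening': 0.08536728666063154}
top [0.43077098 0.31338724 0.90499162] [-0.03415536  0.70908172 -0.70221293  0.05416201] 447.5508319161352 319.87719973935367 195.7483324479551
side [0.53379828 1.19067557 0.4513234 ] [-0.00183739  0.02167641  0.84284289 -0.53771983] 491.46660386164075 318.2322874640546 200.5496579377186
wrist [0.23052009 0.61122369 0.3733466 ] [0.11924187 0.84331181 0.51901017 0.07235343] 279.80118701037065 316.0636559338114 201.71482299429113
```

View pics/top0.png

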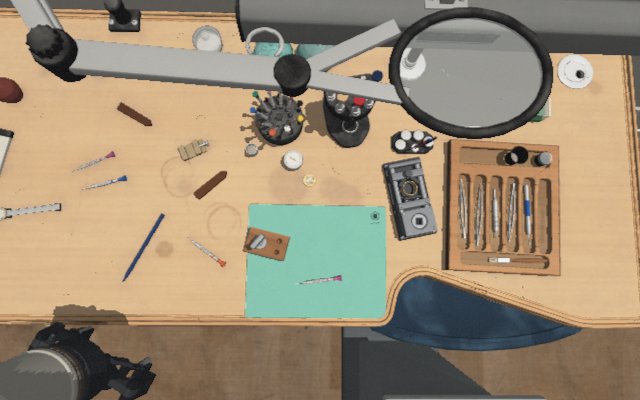

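View pics/side0.png

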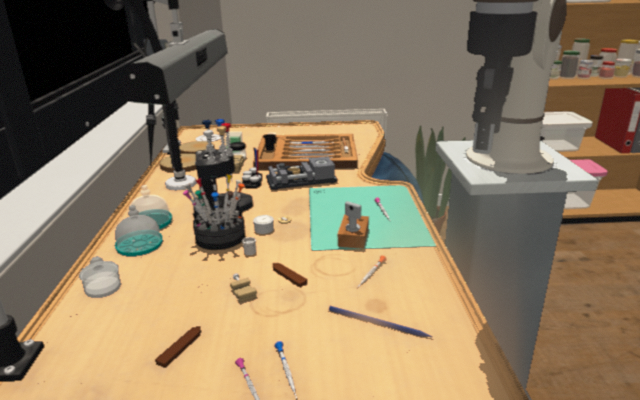

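View pics/wrist0.png

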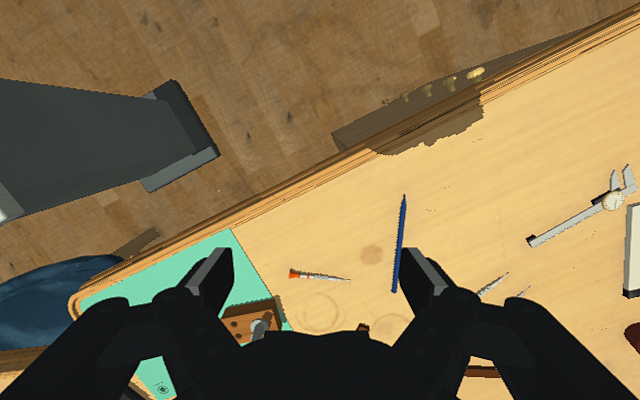

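The top view shows the block at about (267,244), with the key in its left hole, the vise at (410,198) and the socket near (419,221). A lamp arm crosses above. I'll compute 3D positions next.

Run:
```python
from h import *
import pickle
c=pickle.load(open("top0.pkl","rb"));P=cloud(c)
for n,(u,v) in dict(key=(258,241),blk=(280,250),mat=(320,250),soc=(419,221),hous=(428,232),lens=(470,72),lamparm=(180,65),lampjoint=(292,75),lens2=(540,70),cap=(395,90)).items(): print(n,P[v,u].round(3))
im=c["img"]
a=cv2.resize(im[140:280,225:305],None,fx=6,fy=4.2*1.43,interpolation=cv2.INTER_CUBIC)
a=cv2.resize(im[220:270,235:300],(780,600),interpolation=cv2.INTER_CUBIC)[:, :]
b=cv2.resize(im[150:245,370:450],(505,600),interpolation=cv2.INTER_CUBIC)
cv2.imwrite("pics/ka.png",a);cv2.imwrite("pics/vb.png",b)
# heights of key, block
for nm,(u0,u1,v0,v1) in dict(key=(238,298,222,268),vise=(378,445,150,245)).items():
    Q=P[v0:v1,u0:u1].reshape(-1,3)
    h,e=np.histogram(Q[:,2],bins=np.arange(-.01,.12,.004));print(nm,list(zip(e.round(3),h)))
Q=P[222:268,238:298].reshape(-1,3);k=Q[Q[:,2]>.06];print(k.mean(0),k.min(0),k.max(0))
```

```text
key [0.45  0.403 0.077]
blk [0.434 0.365 0.03 ]
mat [0.435 0.287 0.001]
soc [0.493 0.093 0.028]
hous [0.472 0.071 0.012]
lens [0.602 0.16  0.501]
lamparm [0.6   0.431 0.51 ]
lampjoint [0.592 0.329 0.511]
lens2 [0.605 0.093 0.502]
cap [0.582 0.232 0.503]
key [(np.float64(-0.01), np.int64(0)), (np.float64(-0.006), np.int64(67)), (np.float64(-0.002), np.int64(1042)), (np.float64(0.002), np.int64(632)), (np.float64(0.006), np.int64(22)), (np.float64(0.01), np.int64(6)), (np.float64(0.014), np.int64(3)), (np.float64(0.018), np.int64(3)), (np.float64(0.022), np.int64(64)), (np.float64(0.026), np.int64(663)), (np.float64(0.03), np.int64(115)), (np.float64(0.034), np.int64(5)), (np.float64(0.038), np.int64(0)), (np.float64(0.042), np.int64(0)), (np.float64(0.046), np.int64(0)), (np.float64(0.05), np.int64(8)), (np.float64(0.054), np.int64(5)), (np.float64(0.058), np.int64(4)), (np.float64(0.062), np.int64(3)), (np.float64(0.066), np.int64(4)), (np.float64(0.07), np.int64(3)), (np.float64(0.074), np.int64(62)), (np.float64(0.078), np.int64(35)), (np.float64(0.082), np.int64(0)), (np.float64(0
[... 778 characters left out ...]
046), np.int64(127)), (np.float64(0.05), np.int64(6)), (np.float64(0.054), np.int64(0)), (np.float64(0.058), np.int64(0)), (np.float64(0.062), np.int64(0)), (np.float64(0.066), np.int64(0)), (np.float64(0.07), np.int64(0)), (np.float64(0.074), np.int64(0)), (np.float64(0.078), np.int64(0)), (np.float64(0.082), np.int64(0)), (np.float64(0.086), np.int64(0)), (np.float64(0.09), np.int64(0)), (np.float64(0.094), np.int64(0)), (np.float64(0.098), np.int64(0)), (np.float64(0.102), np.int64(0)), (np.float64(0.106), np.int64(0)), (np.float64(0.11), np.int64(0)), (np.float64(0.114), np.int64(0))]
[0.44798247 0.39532932 0.17066603] [0.43077098 0.31338724 0.06143718] [0.46300092 0.41783337 0.90499162]
```

View pics/ka.png

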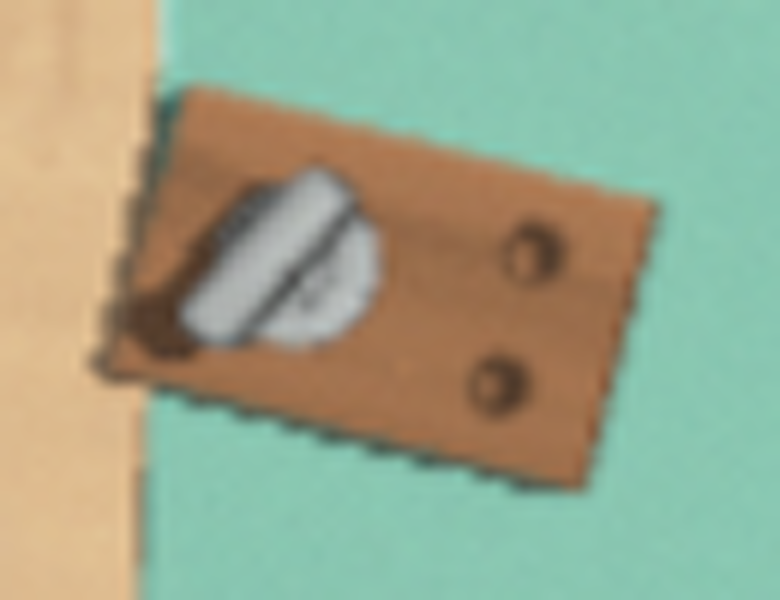

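View pics/vb.png

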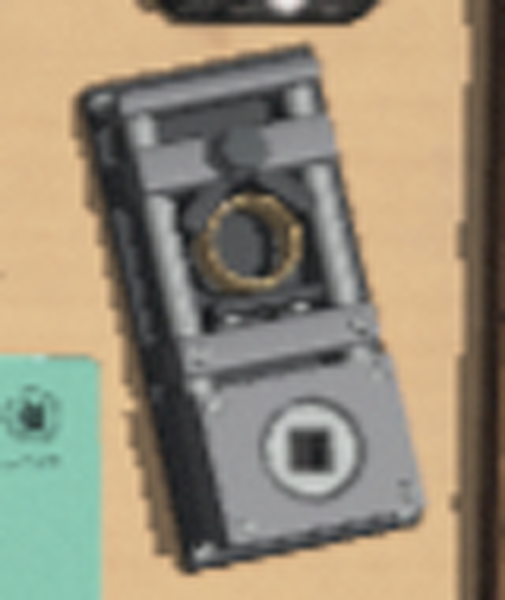

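```bash
cat >> h.py <<'E'
def ray(c,u,v,z):
    d=q2R(c["orientation"])@np.array([(u-c["cx"])/c["fx"],(v-c["cy"])/c["fy"],1]);e=np.array(c["eye"])
    return e+d*(z-e[2])/d[2]
E
python3 - <<'E'
from h import *
import pickle
c=pickle.load(open("top0.pkl","rb"))
f=lambda x,y:(235+x/12-.5+.0,220+y/12-.5)
K=[ray(c,*f(*p),.078) for p in [(312,165),(360,205),(240,345),(180,300)]]
print(np.mean(K,0),K[0]-K[1],K[0]-K[3]); d=K[0]-K[3]+K[1]-K[2];ky=np.arctan2(d[1],d[0]);print("key x dir",ky,np.linalg.norm(d)/2)
g=lambda x,y:(370+x/6.31-.5,150+y/6.31-.5)
print("soc",ray(c,*g(311,449),.043))
print("ring",ray(c,*g(253,241),.031))
# housing/base corners
for p,z in [((82,92),.012),((190,570),.012),((418,520),.044),((225,545),.044),((205,395),.044),((385,350),.044)]: print(p,ray(c,*g(*p),z))
tp=np.array([np.mean(K,0)[0],np.mean(K,0)[1],.2])
for yaw in (ky+np.pi/2,ky-np.pi/2):
    print(yaw,ik(tp,down(yaw)))
print(ik([.493,.093,.2],down(-.2)),ik([.493,.093,.2],down(-.2+np.pi/2)))
E
```

```text
[0.45059019 0.40448452 0.078     ] [0.0060342  0.00746557 0.        ] [ 0.02070904 -0.01955685  0.        ]
key x dir -0.724583213157797 0.02812801183095486
soc [0.49271541 0.09695042 0.043     ]
ring [0.55890108 0.11101164 0.031     ]
(82, 92) [0.60964413 0.16135472 0.012     ]
(190, 570) [0.45621541 0.1284879  0.012     ]
(418, 520) [0.47117919 0.06460365 0.044     ]
(225, 545) [0.46300569 0.12424731 0.044     ]
(205, 395) [0.50894777 0.12970291 0.044     ]
(385, 350) [0.52347898 0.0735881  0.044     ]
0.8462131136370996 [-0.52581963  0.46086777 -0.32771126  1.71728018  0.17187917  0.99168477
 -0.06990543]
-2.2953795399526937 [-1.61832115  0.89564756  1.35391964  1.75393308 -0.91711023  1.28805608
 -2.33257438]
[-0.22373997  0.26742054 -0.01884464  1.97808102  0.00637619  0.89614626
 -0.4458977 ] [-0.00450817  0.27995898 -0.27366802  1.97074562  0.09525242  0.90300867
  1.04368414]
```

Run:
```python
from h import *
import pickle
move_pose([.4506,.4045,.17],down(.846)); print(sense()["t"],sense()["tool_pos"])
c=capture("wrist");cv2.imwrite("pics/w1.png",c["img"]);pickle.dump(c,open("w1.pkl","wb"))
```

```text
1.1333 [0.44929751 0.40696971 0.1707795 ]
```

View pics/w1.png

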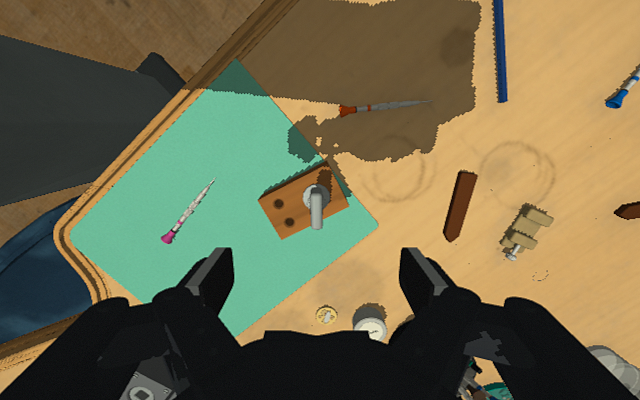

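The wrist view shows the key at about (316,205), centred between the fingers. I'll zoom in for the wing angle and check whether the arm has settled.

Run:
```python
from h import *
import pickle
s=sense();print(s["tool_pos"],s["tcp_rot"],down(.846))
c=pickle.load(open("w1.pkl","rb"));P=cloud(c)
a=cv2.resize(c["img"][155:245,250:360],(733,600),interpolation=cv2.INTER_CUBIC);cv2.imwrite("pics/w1z.png",a)
Q=P[155:245,280:345].reshape(-1,3);m=(Q[:,2]>.07)&(Q[:,2]<.09);print(m.sum(),Q[m].mean(0),Q[m].min(0),Q[m].max(0))
```

```text
[0.44896633 0.40754813 0.17092784] [-4.20978947e-04  3.52571138e-01  9.35784079e-01  1.25383799e-03] [np.float64(0.0), np.float64(0.3545176516329336), np.float64(0.9350493220577565), np.float64(0.0)]
457 [0.44874532 0.40795735 0.07781356] [0.43574099 0.394425   0.07067665] [0.46396191 0.41958798 0.08019395]
```

View pics/w1z.png

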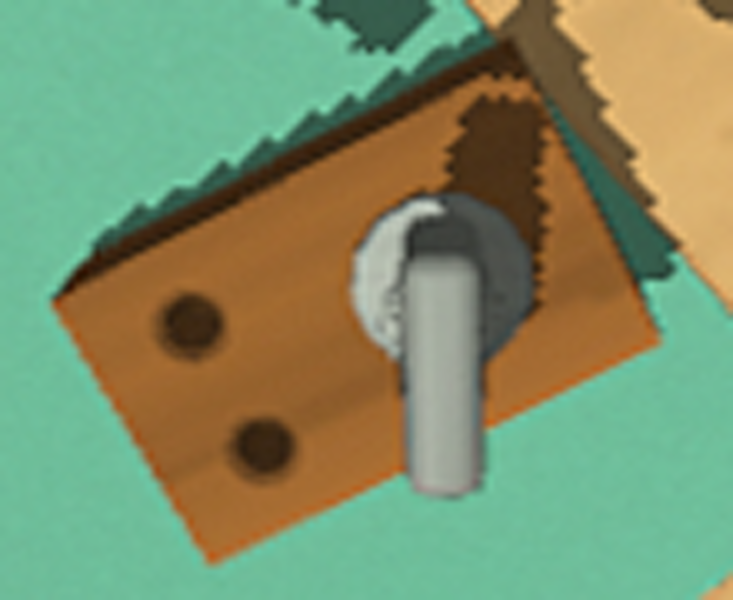

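Run:
```python
from h import *
for i in range(3):
    s=sense();print(s["t"],s["tool_pos"],s["joint_pos"].round(4),s["ft_force"].round(2)); sleep(.15)
print(ik([.4506,.4045,.17],down(.846)))
q=s["tcp_rot"];M=q2R(q);print(M.round(4))
c=capture("wrist");print((M.T@(np.array(c["eye"])-s["tool_pos"])).round(4));print((M.T@q2R(c["orientation"])).round(4))
```

```text
1.1833 [0.44896633 0.40754813 0.17092784] [-0.5347  0.4954 -0.3231  1.739   0.1865  0.9354 -0.0822] [-0.36  0.52 -0.07]
1.3333 [0.44926903 0.40683701 0.17065566] [-0.5349  0.4955 -0.3219  1.7394  0.1869  0.9354 -0.0821] [-0.03  0.93  0.81]
1.4833 [0.44996946 0.40553489 0.17026147] [-0.5338  0.4957 -0.3207  1.7399  0.1871  0.9354 -0.0821] [-0.53 -0.52  0.1 ]
[-0.53249134  0.49587356 -0.32004363  1.74029805  0.18708565  0.9353456
 -0.08203532]
[[-7.498e-01  6.616e-01  2.000e-04]
 [ 6.616e-01  7.498e-01  5.000e-04]
 [ 2.000e-04  5.000e-04 -1.000e+00]]
[ 0.0691 -0.0002 -0.1238]
[[-1.200e-03 -9.610e-01 -2.765e-01]
 [ 1.000e+00 -1.000e-03 -7.000e-04]
 [ 4.000e-04 -2.765e-01  9.610e-01]]
```

The arm settles slowly after a move. I'll measure again now it's at rest, then grasp.

```bash
cat >> h.py <<'E'
def settle(tol=4e-4,n=12):
    p=sense()["tool_pos"]
    for i in range(n):
        sleep(.1);q=sense()["tool_pos"]
        if np.linalg.norm(q-p)<tol: break
        p=q
    return sense()
E
python3 - <<'E'
from h import *
import pickle
s=settle();print(s["t"],s["tool_pos"])
c=capture("wrist");pickle.dump(c,open("w2.pkl","wb"));P=cloud(c)
Q=P[155:245,280:345].reshape(-1,3);Q=Q[(Q[:,2]>.072)&(Q[:,2]<.084)]
(r0,r1,a)=cv2.minAreaRect((Q[:,:2]*1000).astype(np.float32));print(len(Q),Q.mean(0),r0,r1,a)
M=q2R(s["tcp_rot"]);print("in tool",M.T@(Q.mean(0)-s["tool_pos"]), M.T@(np.array([r0[0]/1000,r0[1]/1000,.078])-s["tool_pos"]))
# block rectangle
P2=P.reshape(-1,3);B=P2[(abs(P2[:,2]-.028)<.004)&(abs(P2[:,0]-.44)<.07)&(abs(P2[:,1]-.39)<.07)]
print(len(B),cv2.minAreaRect((B[:,:2]*1000).astype(np.float32)))
cv2.imwrite("pics/w2z.png",cv2.resize(c["img"][155:245,250:360],(733,600),interpolation=cv2.INTER_CUBIC))
E
```

```text
1.7833 [0.45063809 0.40445624 0.16998056]
460 [0.44914217 0.40773696 0.07783095] (449.8302307128906, 407.20849609375) (9.927647590637207, 31.316879272460938) 48.70443344116211
in tool [0.00329645 0.00146801 0.0921495 ] [0.00243098 0.00152864 0.09198046]
2973 ((446.9825744628906, 392.84515380859375), (78.14936828613281, 48.49074935913086), 76.22350311279297)
```

View pics/w2z.png

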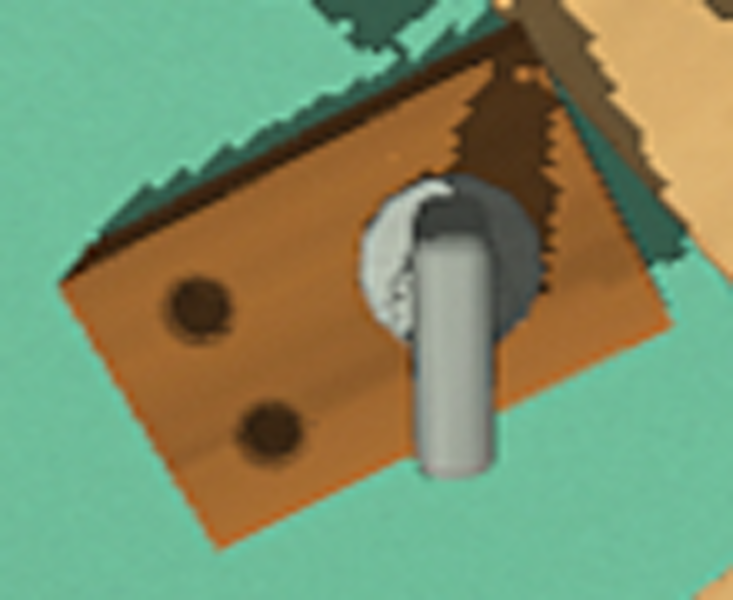

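Run:
```python
from h import *
p=[.4497,.4073]
movel([*p,.10],frame=None);movel([*p,.065],max_speed=.08)
s=settle();print(s["t"],s["tool_pos"],s["ft_force"].round(2))
gripper_close(effort=50);s=settle();print(s["t"],s["tool_pos"],s["opening"],s["ft_force"].round(2),s["ft_torque"].round(3))
c=capture("wrist");cv2.imwrite("pics/w3.png",c["img"])
```

```text
3.2333 [0.4500068 0.4076487 0.0655022] [-0.73  0.06  0.53]
4.0167 [0.44978857 0.40737292 0.06520172] 0.01075482598260187 [-0.75 -0.24  3.01] [-0.134  0.066 -0.022]
```

View pics/w3.png

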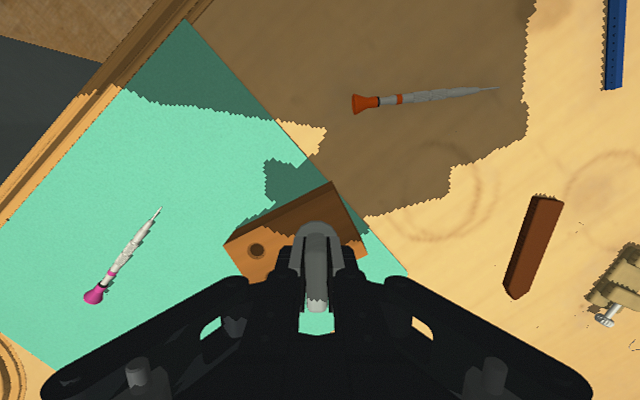

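Grip is good: opening 10.8 mm, TCP 54 mm above the tip. I'll lift the key and move to look at the socket.

Run:
```python
from h import *
import pickle
p=[.4498,.4074]
movel([*p,.15],max_speed=.12)
move_pose([.49,.037,.17],down(.2));s=settle();print(s["t"],s["tool_pos"],s["joint_pos"].round(2),s["opening"])
for n in("wrist","top"):
    c=capture(n);pickle.dump(c,open(n[0]+"4.pkl","wb"));cv2.imwrite(f"pics/{n[0]}4.png",c["img"])
```

```text
6.4167 [0.49021853 0.038876   0.16991014] [-0.03  0.3  -0.11  2.02  0.04  0.82  0.03] 0.010361220293537277
```

View pics/w4.png

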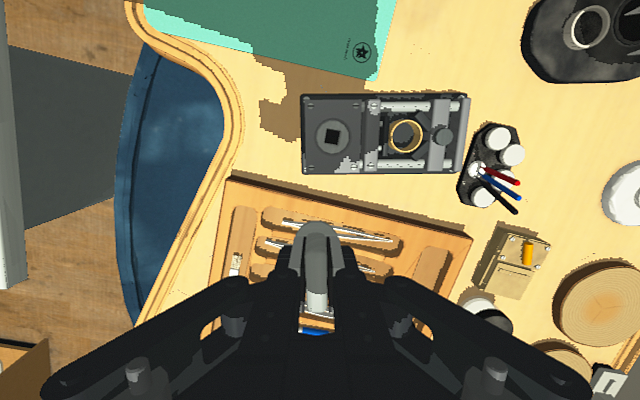

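View pics/t4.png

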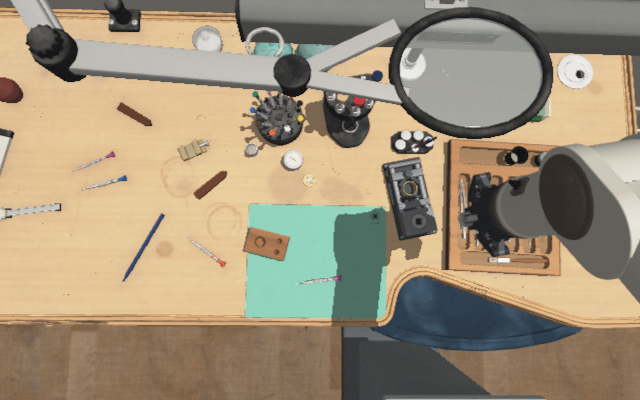

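The wrist view shows the socket at about (332,137). In the top view the block hole, near (260,242), is empty. Next I'll zoom in on both.

Run:
```python
from h import *
import pickle
c=pickle.load(open("w4.pkl","rb"))
cv2.imwrite("pics/w4z.png",cv2.resize(c["img"][105:170,300:370],(646,600),interpolation=cv2.INTER_CUBIC))
c=pickle.load(open("t4.pkl","rb"))
cv2.imwrite("pics/t4z.png",cv2.resize(c["img"][222:266,238:298],(780,572),interpolation=cv2.INTER_CUBIC))
```

```text
(no output)
```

View pics/w4z.png

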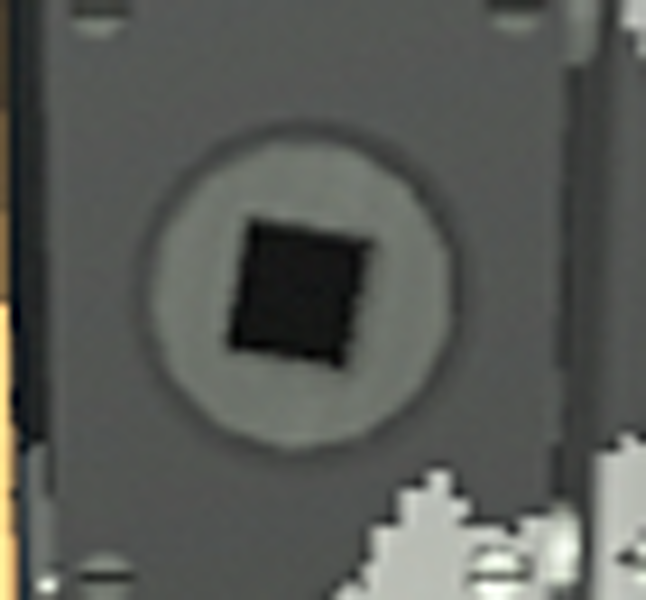

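View pics/t4z.png

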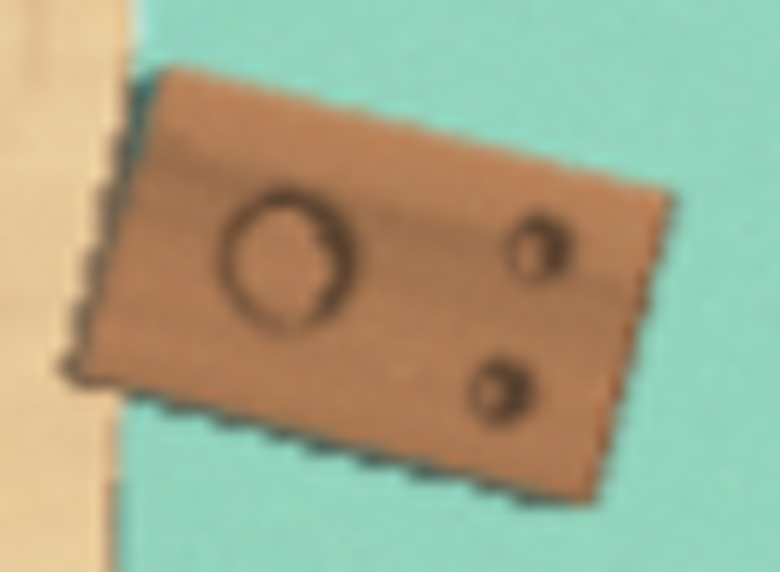

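Run:
```python
from h import *
import pickle
c=pickle.load(open("w4.pkl","rb"))
s=600/65
X=[ray(c,300+x/s-.5,105+y/s-.5,.042) for x,y in [(248,218),(374,238),(347,366),(230,350)]]
X=np.array(X);print("sq centre",X.mean(0));
for i in range(4):
    d=X[(i+1)%4]-X[i];print(np.linalg.norm(d).round(4),(np.arctan2(d[1],d[0])%(np.pi/2)).round(3))
print("well centre",ray(c,300+302/s-.5,105+294/s-.5,.042))
P=cloud(c);Q=P[85:180,295:475].reshape(-1,3)
H=Q[(abs(Q[:,2]-.044)<.004)];print(len(H))
B=[ray(c,300+x/s-.5,105+y/s-.5,.044) for x,y in [(55,20),(50,500)]];print("housing rear edge",B,)
t=pickle.load(open("t4.pkl","rb"))
print("hole top",ray(t,238+286/13-.5,222+262/13-.5,.028))
# long edge of vise in wrist pic: near rods
g=[ray(c,u,v,.012) for u,v in [(303,172),(458,173)]];print("base edge",np.arctan2(*(g[1]-g[0])[1::-1]),g)
w=pickle.load(open("w2.pkl","rb"));print("wrist narrow hole",[ray(w,250+x/6.664-.5,155+y/6.664-.5,.028) for x,y in[(200,306),(272,430)]])
print("top narrow holes",[ray(t,238+x/13-.5,222+y/13-.5,.028) for x,y in[(542,250),(503,390)]])
```

```text
sq centre [0.49243728 0.0978691  0.042     ]
0.0121 0.051
0.0121 0.012
0.0113 0.07
0.0123 0.073
well centre [0.49265975 0.09786273 0.042     ]
3828
housing rear edge [array([0.46500387, 0.11728346, 0.044     ]), array([0.47294597, 0.07412477, 0.044     ])]
hole top [0.44985444 0.40560425 0.028     ]
base edge 0.19687810497680228 [array([0.47320482, 0.05621994, 0.012     ]), array([0.62799581, 0.08709484, 0.012     ])]
wrist narrow hole [array([0.43056387, 0.37392831, 0.028     ]), array([0.45188756, 0.36864011, 0.028     ])]
top narrow holes [array([0.45196938, 0.36745973, 0.028     ]), array([0.43112908, 0.37286666, 0.028     ])]
```

Socket centre is about (0.4925, 0.0978), with its sides at about 0.05 rad. I'll align the key and feel it down with a guard.

Run:
```python
from h import *
p=[.4925,.0977]
move_pose([*p,.125],down(.05));s=settle(2e-4,20);print(s["t"],s["tool_pos"],s["ft_force"].round(2))
q=movel([*p,.102],max_speed=.04,guard=6);s=settle(2e-4);print(q,s["tool_pos"],s["ft_force"].round(2))
q=movel([*p,.084],max_speed=.02,guard=6);s=settle();print(q,s["t"],s["tool_pos"],s["ft_force"].round(2),s["ft_torque"].round(3))
c=capture("wrist");cv2.imwrite("pics/w5.png",c["img"])
```

```text
7.2167 [0.49312634 0.09676634 0.12564962] [-0.28 -0.13 -1.33]
False [0.4927482  0.09776247 0.10226155] [-0.18  0.1  -1.8 ]
False 9.2917 [0.49251731 0.09775442 0.08413103] [-0.19  0.3   1.41] [0.012 0.157 0.035]
```

View pics/w5.png

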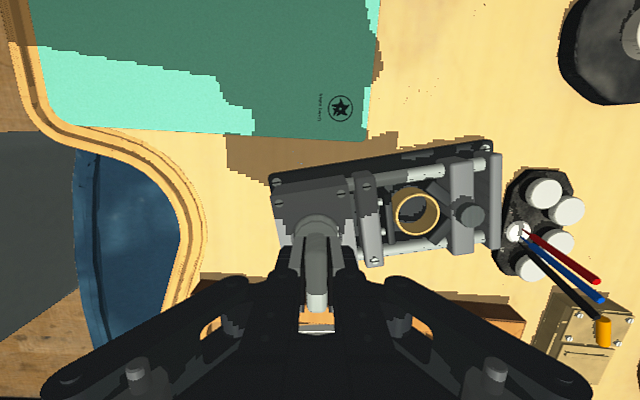

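The key is seated: the tip is about 12 mm below the mouth and the contact force is low. I'll turn clockwise in small steps and log the torque.

```bash
cat >> h.py <<'E'
def yawof(q): M=q2R(q); return np.arctan2(M[1,1],M[0,1])
def meas(n=8):
    T=[];F=[];Y=[]
    for i in range(n):
        s=sense();T.append(s["ft_torque"]);F.append(s["ft_force"]);Y.append(yawof(s["tcp_rot"]));sleep(.02)
    return s["t"],np.mean(Y),np.mean(T,0).round(3),np.std(T,0)[2].round(3),np.mean(F,0).round(1),s["tool_pos"].round(4)
E
python3 - <<'E'
from h import *
p=[.4925,.0977,.0842]
print(meas(),down(.05))
y=.05
for i in range(4):
    y-=.04
    movel(p,frame=down(y),max_speed=.1);sleep(.15);print(round(y,3),*meas())
E
```

```text
(9.4583, np.float64(0.05001814641237391), array([0.014, 0.175, 0.005]), np.float64(0.024), array([-0.4,  0.2,  2.7]), array([0.4925, 0.0977, 0.0841])) [np.float64(0.0), np.float64(0.6892099936627883), np.float64(0.7245616499893843), np.float64(0.0)]
0.01 9.9917 0.010542674209565464 [ 0.007 -0.005 -0.017] 0.024 [-0.   0.2  0.6] [0.4926 0.0977 0.0842]
-0.03 10.525 -0.029399016898488225 [ 0.022 -0.057  0.004] 0.022 [0.2 0.  0.6] [0.4925 0.0977 0.0842]
-0.07 11.0583 -0.0694064505204601 [ 0.087 -0.224  0.008] 0.031 [ 0.7  0.5 -0.5] [0.4926 0.0977 0.0842]
-0.11 11.5917 -0.10942456926244079 [ 0.075 -0.368  0.031] 0.055 [ 1.5  0.3 -0.5] [0.4927 0.0977 0.0843]
```

Run:
```python
from h import *
p=[.4925,.0977,.0842]
y=-.11
for i in range(3):
    y-=.04
    movel(p,frame=down(y),max_speed=.1);sleep(.15);m=meas(10);print(round(y,3),*m)
    if m[2][2]>.27: break
c=capture("wrist");cv2.imwrite("pics/w6.png",c["img"])
```

```text
-0.15 12.1583 -0.14943504818233 [ 0.093 -0.405  0.051] 0.014 [ 1.6  0.3 -0.3] [0.4926 0.0977 0.0842]
-0.19 12.725 -0.18943804484612742 [ 0.097 -0.454  0.137] 0.028 [ 1.8  0.6 -0.4] [0.4926 0.0977 0.0842]
-0.23 13.2917 -0.2294683474100127 [ 0.134 -0.533  0.157] 0.028 [ 2.   0.7 -0.4] [0.4926 0.0977 0.0842]
```

View pics/w6.png

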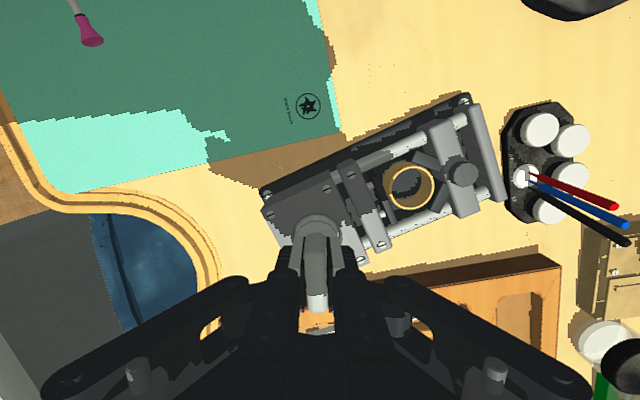

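Run:
```python
from h import *
import pickle
p=[.4925,.0977,.0842]
y=-.23
for i in range(5):
    y-=.04
    movel(p,frame=down(y),max_speed=.1);sleep(.15);m=meas(10);print(round(y,3),*m[:5])
    if m[2][2]>.26: break
c=capture("wrist");cv2.imwrite("pics/w7.png",c["img"]);pickle.dump(c,open("w7.pkl","wb"))
```

```text
-0.27 13.9083 -0.2694925163367806 [ 0.163 -0.659  0.157] 0.03 [ 2.7  0.7 -0.4]
-0.31 14.475 -0.30950905652444577 [ 0.151 -0.72   0.179] 0.033 [ 3.1  0.8 -0.9]
-0.35 15.0417 -0.3495145458444231 [ 0.151 -0.8    0.164] 0.029 [ 2.9  0.4 -0.7]
-0.39 15.6083 -0.3895173925991872 [ 0.115 -0.862  0.163] 0.039 [ 3.2  0.5 -0.7]
-0.43 16.175 -0.4294963967534195 [ 0.098 -0.911  0.161] 0.028 [ 3.5  0.2 -0.5]
```

View pics/w7.png

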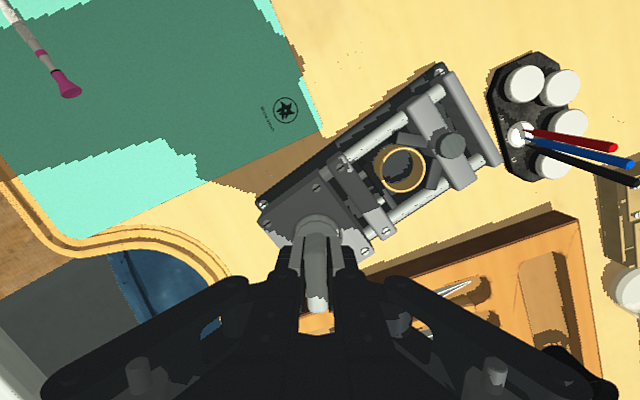

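Run:
```python
from h import *
import pickle
p=[.4925,.0977,.0842]
y=-.43
for i in range(8):
    y-=.04
    movel(p,frame=down(y),max_speed=.1);sleep(.15);m=meas(12);print(round(y,3),*m[:5])
    if m[2][2]>.215: break
c=capture("wrist");cv2.imwrite("pics/w8.png",c["img"]);pickle.dump(c,open("w8.pkl","wb"))
```

```text
-0.47 16.825 -0.46955922320548266 [ 0.101 -0.972  0.167] 0.028 [ 3.9  0.5 -0.4]
-0.51 17.425 -0.5095832530752176 [ 0.065 -0.969  0.174] 0.022 [ 3.9  0.4 -0.2]
-0.55 18.025 -0.5495578261644055 [ 0.033 -1.012  0.167] 0.027 [ 4.2  0.4 -0.3]
-0.59 18.625 -0.5895327536427702 [ 0.016 -1.027  0.164] 0.027 [ 4.   0.3 -0.1]
-0.63 19.225 -0.6295576972036488 [-0.003 -1.058  0.167] 0.021 [ 4.3 -0.1  0.1]
-0.67 19.825 -0.6695523700738449 [-0.002 -1.085  0.194] 0.025 [ 4.6 -0.1  0.2]
-0.71 20.425 -0.7095475772081463 [-0.014 -1.134  0.203] 0.019 [ 4.4 -0.   0.3]
-0.75 21.025 -0.7495484412506283 [-0.012 -1.14   0.212] 0.022 [ 4.7 -0.3  0.4]
```

View pics/w8.png

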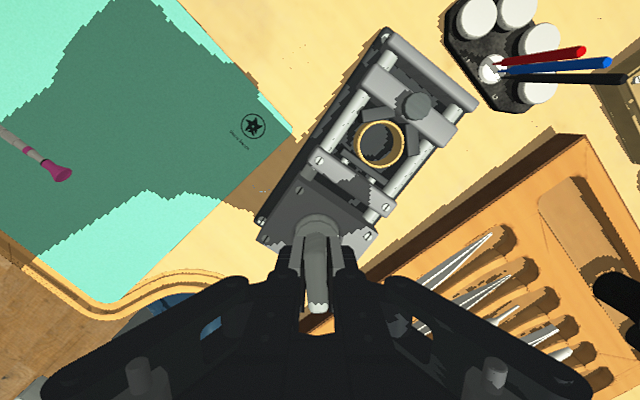

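The torque has risen above its 0.166 plateau since about -0.65 rad, and the picture shows the ring at (381,144) seated in the V. I'll continue carefully.

Run:
```python
from h import *
p=[.4925,.0977,.0842]
m=meas(20);print(*m[:5])
y=-.75
for i in range(2):
    y-=.04
    movel(p,frame=down(y),max_speed=.1);sleep(.2);m=meas(25);print(round(y,3),*m[:5])
    if m[2][2]>.26: break
```

```text
21.4083 -0.7499221648342008 [-0.009 -1.147  0.22 ] 0.027 [ 4.6 -0.   0.4]
-0.79 22.275 -0.7898035168453833 [-0.007 -1.199  0.217] 0.031 [ 4.7 -0.1  0.3]
-0.83 23.1417 -0.8297995721500355 [-0.053 -1.243  0.237] 0.029 [ 4.9 -0.2  0.4]
```

Run:
```python
from h import *
import pickle
p=[.4925,.0977,.0842]
y=-.83
for i in range(2):
    y-=.03
    movel(p,frame=down(y),max_speed=.1);sleep(.2);m=meas(25);print(round(y,3),*m[:5])
c=capture("wrist");pickle.dump(c,open("w9.pkl","wb"))
cv2.imwrite("pics/w9z.png",cv2.resize(c["img"][20:240,240:500],(709,600),interpolation=cv2.INTER_CUBIC))
```

```text
-0.86 24.0083 -0.8598524198567468 [-0.074 -1.247  0.253] 0.034 [ 4.9 -0.3  0.4]
-0.89 24.875 -0.8898162697329423 [-0.077 -1.248  0.275] 0.029 [ 5.  -0.3  0.5]
```

View pics/w9z.png

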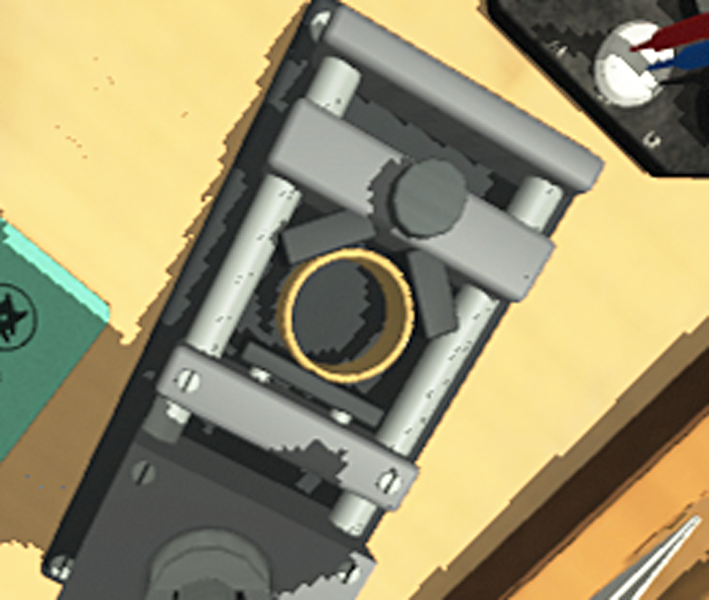

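Run:
```python
from h import *
import pickle
p=[.4925,.0977,.0842]
movel(p,frame=down(-.91),max_speed=.1);sleep(.25);print(*meas(25)[:5])
for y in (-.85,-.80,-.75,-.71):
    movel(p,frame=down(y),max_speed=.1);sleep(.15);m=meas(10);print(y,*m[:5])
    if m[2][2]<.03: break
c=capture("wrist");pickle.dump(c,open("w10.pkl","wb"))
```

```text
25.8417 -0.9097612057142976 [-0.082 -1.25   0.286] 0.025 [ 4.8 -0.3  0.4]
-0.85 26.4083 -0.8508722187934072 [-0.195 -0.915  0.176] 0.015 [ 3.7 -0.7  1.9]
-0.8 26.975 -0.8007895375152121 [-0.246 -0.701  0.102] 0.024 [ 2.8 -1.1  2.6]
-0.75 27.5417 -0.750733697761582 [-0.188 -0.512  0.011] 0.034 [ 2.1 -0.8  2.5]
```

The key has unwound to about zero torque. The torque rise suggests roughly 14 N and the spindle angle about 11 N; both are inside the window. I'll draw the key out and look.

Run:
```python
from h import *
import pickle
s=sense();x,y=.4925,.0977
q=movel([x,y,.10],max_speed=.04,guard=10);s=sense();print(q,s["tool_pos"],s["ft_force"].round(1),s["opening"])
if not q:
    movel([x,y,.16],max_speed=.1);s=settle();print(s["t"],s["tool_pos"],s["ft_force"].round(1),s["opening"])
    c=capture("wrist");pickle.dump(c,open("w11.pkl","wb"));cv2.imwrite("pics/w11.png",c["img"])
    c=capture("side");cv2.imwrite("pics/s11.png",cv2.resize(c["img"][60:300,240:520],(700,600),interpolation=cv2.INTER_CUBIC))
```

```text
False [0.4918963  0.09788319 0.10001874] [-0.5  0.2 -0.3] 0.01111697361482453
29.1 [0.49194532 0.09753764 0.15924179] [ 0.1  0.8 -0.3] 0.010365526954458054
```

View pics/w11.png

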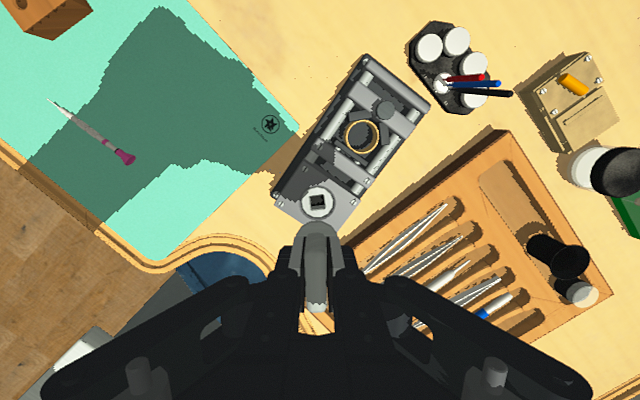

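View pics/s11.png

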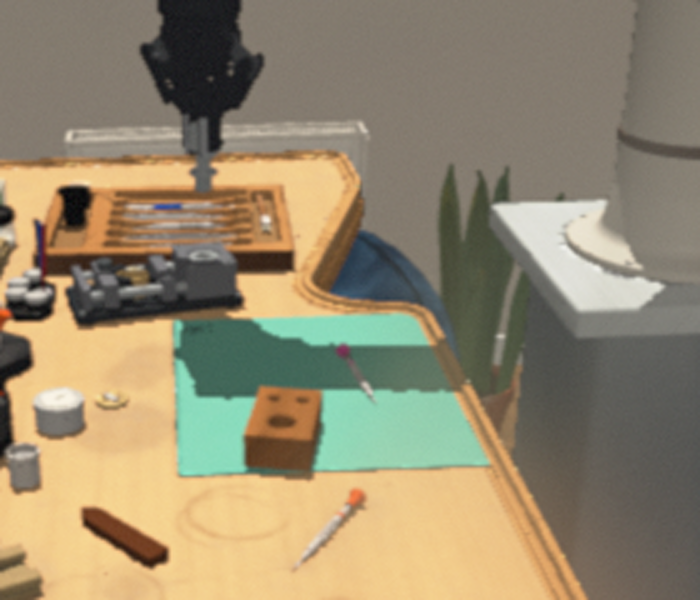

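The key is out and hangs straight, and the ring sits in the V at (360,137). Next I'll return the key to the block.

Run:
```python
from h import *
p=[.4498,.4071]
move_pose([*p,.15],down(.846));s=settle(3e-4,15);print(s["t"],s["tool_pos"],s["ft_force"].round(1))
movel([*p,.095],max_speed=.08);s=settle(3e-4,15);print(s["t"],s["tool_pos"],s["ft_force"].round(1))
q=movel([*p,.0665],max_speed=.03,guard=6);s=settle(3e-4);print(q,s["t"],s["tool_pos"],s["ft_force"].round(1),s["ft_torque"].round(2))
c=capture("side");cv2.imwrite("pics/s12.png",cv2.resize(c["img"][150:260,300:430],(709,600),interpolation=cv2.INTER_CUBIC))
```

```text
30.9917 [0.44981255 0.40708764 0.15002646] [-0.3  0.5 -0.7]
32.025 [0.45016018 0.4074346  0.0956854 ] [ 0.5  0.4 -0.2]
False 33.225 [0.44999304 0.40724459 0.06680912] [-0.1 -0.1  0. ] [-0.01 -0.    0.04]
```

View pics/s12.png

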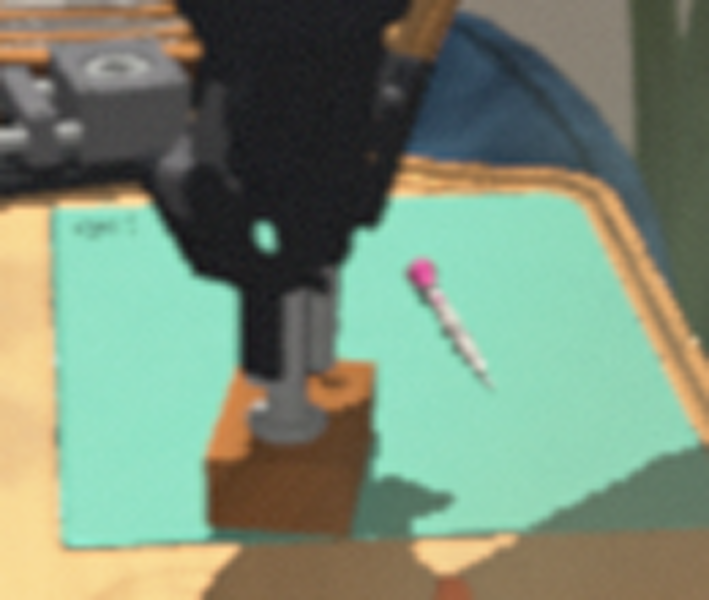

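The key went into the hole with no resistance. I'll press it lightly down to the flange, release and check.

Run:
```python
from h import *
import pickle
p=[.4498,.4071]
q=movel([*p,.063],max_speed=.015,guard=4);s=settle(3e-4);print(q,s["tool_pos"],s["ft_force"].round(1))
release();s=settle();print(s["t"],s["opening"],s["ft_force"].round(1))
movel([*p,.10],max_speed=.08);movel([*p,.17],max_speed=.12);s=settle(3e-4,15);print(s["t"],s["tool_pos"])
c=capture("wrist");P=cloud(c)
cv2.imwrite("pics/w13.png",cv2.resize(c["img"][155:245,250:360],(733,600),interpolation=cv2.INTER_CUBIC))
Q=P[150:250,280:350].reshape(-1,3);Q=Q[(Q[:,2]>.07)&(Q[:,2]<.09)];print(len(Q),np.median(Q[:,2]),cv2.minAreaRect((Q[:,:2]*1000).astype(np.float32)))
c=capture("side");cv2.imwrite("pics/s13.png",cv2.resize(c["img"][150:260,250:430],(800,489),interpolation=cv2.INTER_CUBIC))
```

```text
True [0.45021843 0.40754925 0.06515687] [-0.3 -0.7  5.7]
34.4083 0.08550739550151741 [-1.1 -0.   0.5]
35.9417 [0.44928762 0.40659183 0.1688881 ]
472 0.07809435151283618 ((449.9504699707031, 407.6877746582031), (9.852008819580078, 31.051464080810547), 48.784759521484375)
```

View pics/w13.png

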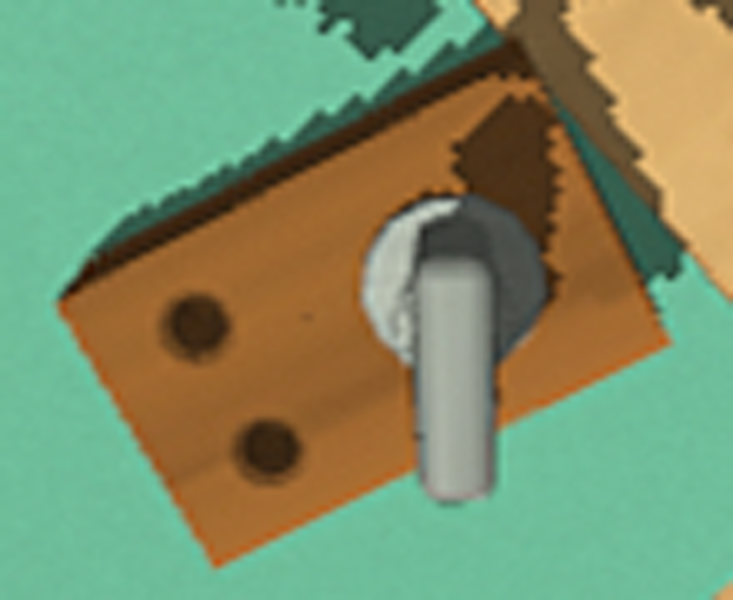

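View pics/s13.png

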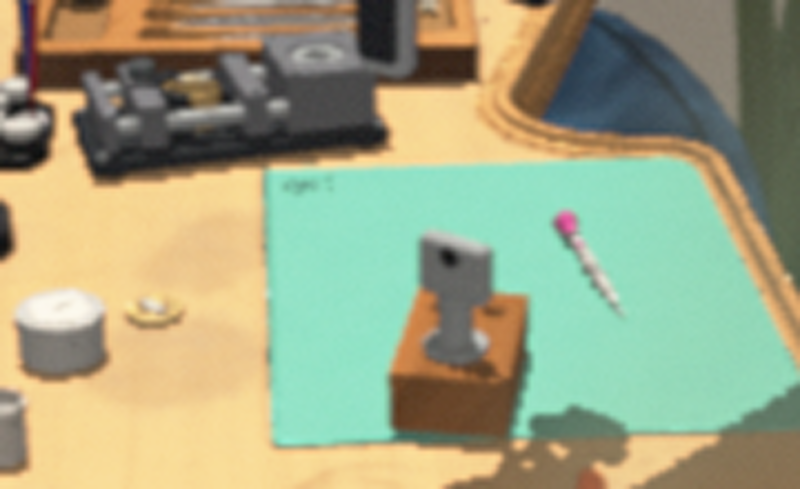

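Run:
```python
from h import *
s=settle();print(s["t"],s["tool_pos"],s["dq"].round(3)); finish_job()
```

```text
36.1417 [0.44962307 0.40695741 0.16954406] [-0.001 -0.004 -0.003 -0.001 -0.     0.002 -0.001]
the job is handed in; nothing more can be done
```

I handed the job in at about 36 s of the 64 s allowed. The ring is clamped in the vise and the key is back in its block. The clamping force is an estimate, because nothing measured it directly.

- **Insertion:** I lifted the key and fed it into the socket at about 0.05 rad. It went about 12 mm below the mouth with only about 3 N of change in force.
- **Turning:** I turned it clockwise in small steps. The resisting torque stayed near 0.166 N m while free, then rose from about -0.65 rad to 0.286 N m. The torque rise suggests a ring force of about 15 N and the spindle angle about 11 N, so both are inside 8–20 N.
- **Return:** I unwound the key to about zero torque, drew it out freely and stood it back in the wide hole until the flange touched. The last pictures show it upright. Its top is at 0.078 m, the same height as at the start, and it stands within about 1 mm of where it began.
- **Other checks:** The last pictures show the ring in the V stop. The bystanders look unmoved in the views I took, but I didn't measure their positions. The gripper is open and well above the bench.
- **Disagreements:** The free-turning torque read 0.166 N m against the stated 0.21. The torque and angle estimates of the ring force differ by about 4 N.

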